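Hang the dauber carrier on the rail and run it up to the stop

ROBOT

A 6-joint arm with a two-finger parallel gripper is mounted at the origin on the work surface. World frame = base frame: x ahead of the robot, y to its left, z up, the work surface at z = 0. Lengths are in m, angles in rad, forces in N, time in s.
With the tool pointing down it reaches from about 0.3 to 0.775 m from the base axis. Payload 14.6 kg.
Tool frame: the origin (TCP) lies midway between the tips of the shut fingers; the grasp point (between the pads) lies 19 mm behind it (ctrl.pinch_z is the z of the grasp point in the tool frame, in m); z points along the fingers, y is the line along which they close (so a half turn about z gives the same grasp; the last joint's range is limited). The gripper opens to 94 mm and grips with 3 to 60 N. Pads are 16 mm wide; open, the fingers measure 119 mm over their backs; the gripper's body (75 mm by 177 mm) begins 78 mm behind the grasp point.
Start: joints at [-1.179, 0.3, 1.521, -0, 1.321, -0.067], TCP at [0.244, -0.493, 0.205] pointing down, gripper open.
Joint ranges: [-3.03, 3.03], [-0.79, 2.21], [0.23, 2.52], [-1.04, 4.18], [0, 3.07], [-2.55, 2.55]. Speed limits (rad/s): [2.22, 2.22, 2.57, 3.14, 3.14, 3.14].

INTERFACE

Orientations are given as [roll, pitch, yaw] about the fixed x, y, z axes, in that order (R = Rz(yaw) Ry(pitch) Rx(roll)).
In Python, from station import ctrl, camera, ticket gives the robot as it stands. The module is installed in compiled form; this text tells all that it offers.
- The arm moves only by the shell command python3 -m inch 'ROWS' [FORCE]. ROWS is text: rows parted by semicolons, each of 7 numbers parted by spaces: the opening, from -1 (shut) to 1 (fully open), then the shift along the tool's x, y, z in units of 0.03 m (1.0 is 0.03 m), then the turn, a rotation vector about the tool's x, y, z in units of 10 degrees (1.0 is 10 degrees). In form: grip dx dy dz rx ry rz; .... A call has 1 to 10 rows; each row shifts and turns the commanded pose from where the row before left it, along the tool's axes as they then stand; what a row does not reach is not made up. A row lasts 1/8 s, in which the tool goes at most 62.5 mm and 10.7 degrees, less where a joint would pass 70% of its speed; a pose out of reach is approached as far as the arm can. A call with a number of a shift or a turn outside -1 to 1 is refused whole. A call with a gripper value outside its range is refused whole. The fingers move at their own pace and stop on an object; FORCE is the grip in N (left out, the last holds). Time passes only in rows, so rows that do not move let the fingers close. It gives the time, the measured TCP pose, the force, the opening and the grip force at its end, in the units of the state.
- ctrl.get_obs(): the state, without advancing time (a new reading comes with each control period).
- camera(name): name is "side" or "top"; returns a dict with "img" (480x640x3 uint8, blue, green, red), "range_z" (480x640 float32, m along the optical axis (not along the pixel's ray), 0 where there is no reading), "intrinsics" (3x3 intrinsics, pixels), "k1" (the pictures are not rectified: a ray, as slopes to the right and down, at radius r is drawn at 1 + k1 r^2 times it, then the intrinsics apply), "view" (4x4, takes a point from world to camera coordinates). Camera axes: x right, y down, z forward; pixel columns grow to the right and rows downward; lengths in m; the calibration is good to about 2 mm. A picture is of the moment at which its call begins.
- ticket.hand_in(): hands the job in; it is judged then, once.
The state is a dict: "time_s": time; "qpos": joint angles; "joint_vel": joint speeds; "tau": joint torques, N m; "ee_pos": TCP position; "eef_rot": TCP orientation; "force": force on the tool from outside, world axes, zero at the start; "moment": the same for the moment, N m; "grip_width": finger opening in m; "grip_force": force on a finger pad.
Only numpy, scipy, OpenCV 4.12 (cv2) and the standard library are available. Lean on these libraries where they do the work, as an engineer would, in place of code of your own. Each camera call takes 0.05 s, during which the arm holds its last target. There are 200 camera calls.

TASK

Hook the dauber carrier over the brass rail at the rail's open section, where no keeper stands above it, and let it seat there; then slide it along the rail under the keeper until you feel it bear against the stop collar, and leave it hanging there touching the collar. The collar is held by friction only: press against it gently for a moment and do not shift it. Leave everything else where it stands.

Things in the scene. Friction and masses are not known exactly. Their poses are not given: they have to be found in the camera images.
- carrier: Loose dauber carrier, 0.25 kg, standing upright on its grey bristles (40 x 56 x 38 mm) under a dark rosewood back (46 x 62 mm, top at z = 60 mm). Steel strap hook above, wooden grip at -x. Origin: on the underside, 5 mm to -x of the bristles' centre. z up; x points from the grip to the hook's lip; y across. It hangs in about the same upright attitude, within a few degrees.
- carrier_hook (a point): Point in the hook, at (0, 0, 110) mm in the carrier's frame, where the rail's axis lies when it hangs seated. Axes as the carrier. Hook: steel strap 60 mm wide (y), 3 mm thick; relative to this point: back plate at x = -12 to -9 mm, flat top at z = +6 to +9 mm, lip at x = +9 to +12 mm reaching down to z = -12 mm; inside width 18 mm.
- carrier_grip (a point): Centre of the wooden grip, at (-62, 0, 115) mm in the carrier's frame, axes as the carrier: a bar 24 mm wide (y), 14 mm thick, 60 mm long, leaning 35 degrees from vertical, its long axis along (-0.574, 0, 0.819). A steel bracket 24 mm wide (z = 87 to 93 mm) joins its foot to the strap's back plate.
- carrier_side (a point): Point on the -y edge of the carrier's strap, at (0, -30, 110) mm in the carrier's frame: the side that meets the collar.
- rack: Fixed rack; origin on the table under the rail's middle; y along the rail, x away from the robot at yaw 0. Brass rail 12 mm thick, axis 190 mm up, between posts (24 x 16 mm) at y = -200 and +200 mm. A wooden ledge (x = -55 to -12 mm, underside 260 mm up, small fixed tins on it up to 296 mm) overhangs the robot side: no room for an upright gripper; one tilted back to -x by about 35 degrees passes.
- rack_open (a point): On the rail's axis in the middle of its open section, at (0, 105, 190) mm in the rack's frame; axes as the rack. The open section runs from y = +40 to +192 mm. From y = -192 to +40 mm a dark steel keeper (x = -18 to +6 mm) stands over the rail, its underside 24 mm above the rail's axis: a hook slides along beneath it but can be put on only in the open section.
- collar: Brass stop collar on the rail under the keeper, 30 mm in diameter, 18 mm long, origin at its centre on the rail's axis, axes as the rack. Held on the rail by friction: a push of about 18 N along the rail shifts it.
- collar_face (a point): Centre of the collar's +y end face (towards the open section), on the rail's axis. Axes as the rack.
- tin: Black polish tin, 76 mm across, 26 mm high, loose; leave alone. Origin under its centre.
- cup: White porcelain cup, 72 mm across, 60 mm high, loose; leave alone. Origin under its centre.
- brush: Shine brush, 160 x 50 x 45 mm, lying along its x, loose; leave alone. Origin under its centre.
- heel_plate: Brass heel plate, 90 x 60 mm, up to 26 mm high, loose; leave alone. Origin under its centre.
- bottle: Amber glass bottle, 52 mm across, 110 mm high, loose; leave alone. Origin under its centre.
- dauber: Plain dauber with a round handle and no hanger, 150 mm long, 36 mm high, lying along its x beyond the rack, loose; leave alone.
Things that resemble listed ones, but are neither listed nor needed, are in the scene too. What is shaped like the carrier but pink or turquoise is not meant.

How it is judged:
On the way, in this order (a step that is already met when the one before it is completed fails the run):
1. the carrier is hooked over the rail, seated on it in the open section (x of carrier_hook in the frame of rack_open between -0.007 and 0.007 m and z of carrier_hook in the frame of rack_open between -0.007 and 0.005 m and y of carrier_hook in the frame of rack_open between -0.04 and 0.055 m), for 0.2 s.
2. the carrier, still on the rail, bears against the stop collar (over 1 N) (x of carrier_hook in the frame of rack_open between -0.007 and 0.007 m and z of carrier_hook in the frame of rack_open between -0.007 and 0.005 m and contact force between carrier and collar above 1 N), for 0.2 s.
At the end, for the whole second after the job is handed in: The carrier hangs at rest and upright (within 0.3 rad) on the rail, the rail inside its hook (hook point within 7 mm of the rail's axis), its strap's side within 4 mm of the collar's face, and the collar is within 5 mm of where it was at the start (x of carrier_hook in the frame of rack_open between -0.007 and 0.007 m and z of carrier_hook in the frame of rack_open between -0.007 and 0.005 m and y of carrier_side in the frame of collar_face between -0.004 and 0.004 m and angle between carrier's own z axis and vertical below 0.3 rad and linear speed of carrier below 0.03 m/s and distance of collar from where it was at the start of the episode below 0.005 m); the robot touches nothing.
It fails at once if the stop collar is shoved more than 5 mm (distance of collar from where it was at the start of the episode above 0.005 m).
It fails at once if a bystander (tin, cup, brush, heel plate, bottle, plain dauber) is moved more than 20 mm (distance of any of tin, cup, brush, heel_plate, bottle, dauber from where it was at the start of the episode above 0.02 m).
It also fails if it takes over 53 s, if anything falls off the work surface, if the arm or the gripper's body presses on something with over 40 N, if the wrist force passes 120 N, or if a joint passes its speed limit or range.

## Working session

There is one attempt and no reset: what is moved stays moved. The work goes in short steps, Python scripts to look and compute and a shell command to move; the robot and the scene stay as the last step left them, time stands still between calls to the robot, and variables do not carry over. Pictures are saved under pics/ and viewed, at most 10 in all, crops included, and the job is handed in when it is done.

```bash
mkdir -p pics
cat > h.py <<'E'
import numpy as np,cv2
from station import ctrl,camera,ticket
from scipy.spatial.transform import Rotation as R
def snap(n):
    c=camera(n); np.savez(n+'.npz',**c); return c
def load(n): return dict(np.load(n+'.npz'))
def cloud(c):
    K=c['intrinsics'];k=float(c['k1']);z=c['range_z'];h,w=z.shape
    u,v=np.meshgrid(np.arange(w),np.arange(h))
    p=np.stack([(u-K[0,2])/K[0,0],(v-K[1,2])/K[1,1]],-1);s=p.copy()
    for _ in range(10): s=p/(1+k*(s**2).sum(-1,keepdims=True))
    P=np.concatenate([s*z[...,None],z[...,None]],-1)
    T=np.linalg.inv(c['view']);W=P@T[:3,:3].T+T[:3,3]
    W[z<=0]=np.nan
    return W
def proj(c,p):
    K=c['intrinsics'];q=c['view'][:3,:3]@np.array(p)+c['view'][:3,3];s=q[:2]/q[2]
    s=s*(1+float(c['k1'])*(s@s));return K[:2,:2]@s+K[:2,2]
E
python3 - <<'E'
from h import *
for n in ('side','top'):
    c=snap(n);cv2.imwrite(f'pics/{n}0.png',c['img']);print(n,c['view'].round(3).tolist(),c['k1'])
o=ctrl.get_obs();print(o['ee_pos'],o['eef_rot'],o['time_s'],ctrl.pinch_z)
E
```

```text
side [[-0.965, -0.262, -0.001, 0.542], [-0.132, 0.488, -0.863, 0.137], [0.226, -0.833, -0.505, 1.104], [0.0, 0.0, 0.0, 1.0]] -0.09992876872528186
top [[-0.031, -1.0, -0.001, 0.054], [-0.979, 0.03, -0.2, 0.562], [0.2, -0.005, -0.98, 1.348], [0.0, 0.0, 0.0, 1.0]] 0.03142533568176999
[ 0.24348218 -0.49291344  0.20497161] [-3.14058785e+00 -6.49221553e-05  4.58812676e-01] 0.1 -0.0188
```

View pics/side0.png

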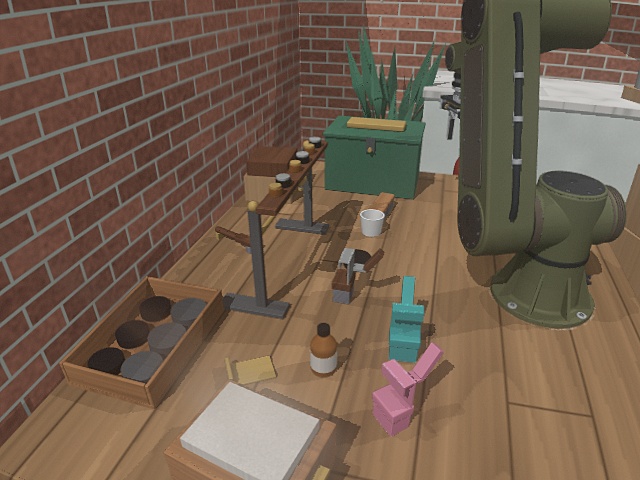

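View pics/top0.png

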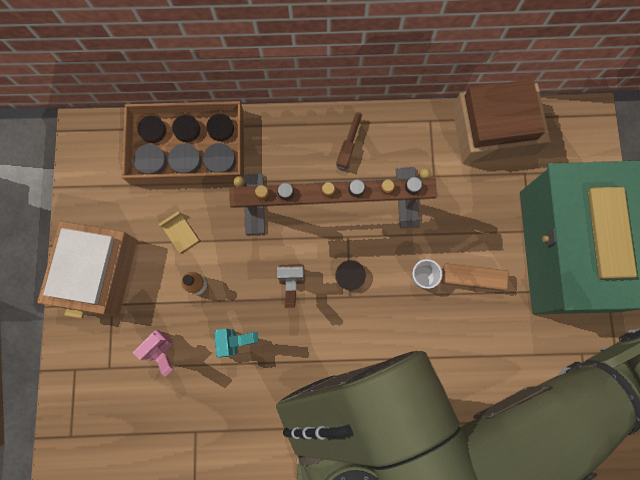

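The carrier candidates are the steel and rosewood one (top 290,280; side 347,275), the pink one (top 155,350) and the turquoise one (top 235,342). Only the steel strap on a rosewood back fits, so I'll confirm it in crops and measure.

Run:
```python
from h import *
s=load('side');t=load('top')
cv2.imwrite('pics/s1.png',cv2.resize(s['img'][130:330,215:415],None,fx=3,fy=3,interpolation=cv2.INTER_CUBIC))
cv2.imwrite('pics/t1.png',cv2.resize(t['img'][160:320,225:445],None,fx=3.6,fy=3.6,interpolation=cv2.INTER_CUBIC))
W=cloud(t)
for nm,(a,b,c_,d) in dict(carr=(262,312,265,315)).items():
    P=W[c_:d,a-2:b].reshape(-1,3)
for lo,hi in ((.108,.13),(.05,.07),(.13,.16),(.08,.108)):
    m=np.zeros(W.shape[:2],bool);m[255:315,265:318]=1
    m&=(W[...,2]>lo)&(W[...,2]<hi);Q=W[m].astype(np.float32)
    if len(Q)>4:print(lo,hi,len(Q),Q.mean(0),cv2.minAreaRect(Q[:,:2]))
# ledge & balls
m=np.zeros(W.shape[:2],bool);m[170:215,225:445]=1
m&=(W[...,2]>.25)&(W[...,2]<.28);Q=W[m].astype(np.float32);print('ledge',len(Q),Q.mean(0),cv2.minAreaRect(Q[:,:2]))
for u,v in ((239,182),(424,173),(262,191),(349,275),(427,274),(192,283),(180,232)):print(u,v,W[v,u].round(4))
W=cloud(s)
for lo,hi in ((.108,.13),(.05,.07),(.13,.16),(.08,.108)):
    m=np.zeros(W.shape[:2],bool);m[240:305,325:395]=1
    m&=(W[...,2]>lo)&(W[...,2]<hi);Q=W[m].astype(np.float32)
    if len(Q)>4:print('s',lo,hi,len(Q),Q.mean(0),cv2.minAreaRect(Q[:,:2]))
for u,v in ((252,207),(256,250),(262,290),(311,195)):print(u,v,W[v,u].round(4))
```

```text
Traceback (most recent call last):
cv2.error: OpenCV(4.12.0) /io/opencv/modules/imgproc/src/convhull.cpp:143: error: (-215:Assertion failed) total >= 0 && (depth == CV_32F || depth == CV_32S) in function 'convexHull'
```

View pics/s1.png

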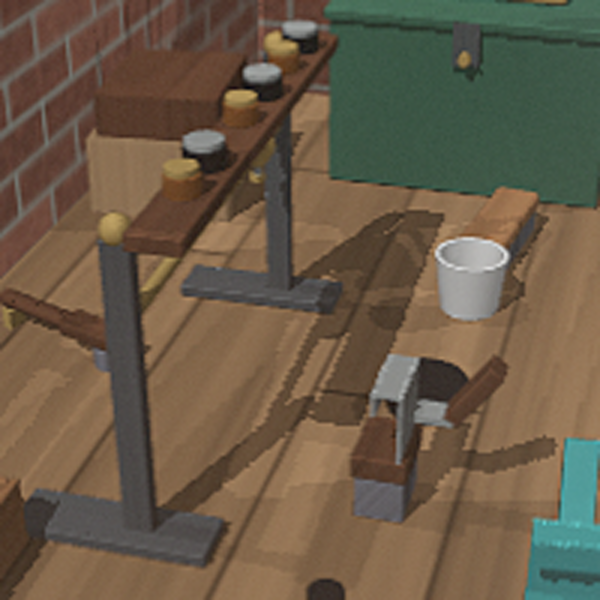

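View pics/t1.png

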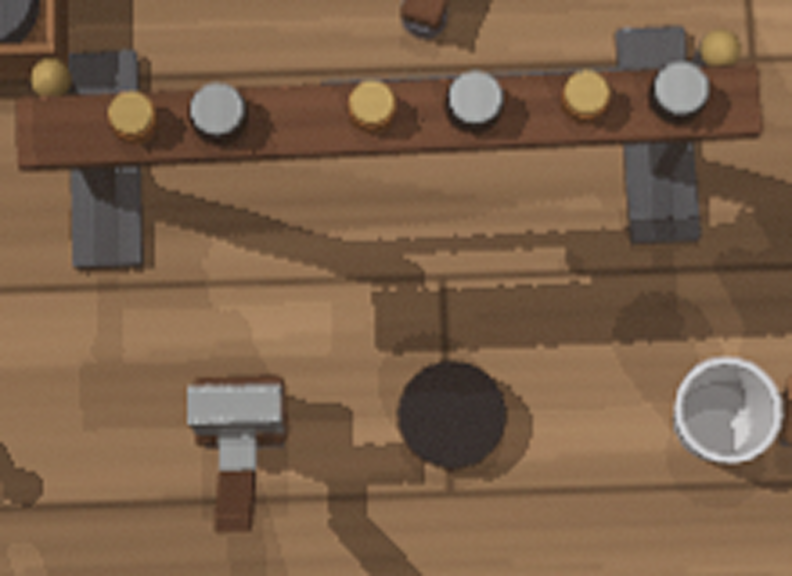

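The crops confirm the carrier: steel strap centred near top (290,272), rosewood grip near (290,298). The rail is visible only in part behind the near post, and the collar is hidden.

Run:
```python
from h import *
def rect(W,a,b,c,d,lo,hi,n):
    m=np.zeros(W.shape[:2],bool);m[c:d,a:b]=1
    m&=(W[...,2]>lo)&(W[...,2]<hi);Q=np.ascontiguousarray(W[m].astype(np.float32))
    if len(Q)>4:
        r=cv2.minAreaRect(np.ascontiguousarray(Q[:,:2]));print(n,len(Q),Q.mean(0).round(4),np.round(r[0],4),np.round(r[1],4),round(r[2],2))
    return Q
t=load('top');s=load('side');W=cloud(t)
print('cam',[np.linalg.inv(c['view'])[:3,3].round(3) for c in (t,s)])
for lo,hi in ((.111,.13),(.05,.068),(.13,.16),(.08,.098)): rect(W,265,318,255,315,lo,hi,('t',lo))
Q=rect(W,225,445,165,215,.255,.285,'ledge');print(np.percentile(Q[:,2],[5,50,95]))
rect(W,225,255,160,240,.005,.03,'footL');rect(W,390,430,160,240,.005,.03,'footR')
rect(W,232,246,174,188,.15,.35,'ballL');rect(W,418,431,167,180,.15,.35,'ballR')
for u,v in ((349,275),(427,274),(192,283),(180,232)):print(u,v,W[v,u].round(4))
V=cloud(s)
for lo,hi in ((.111,.13),(.05,.068),(.13,.16),(.08,.098)): rect(V,325,395,240,305,lo,hi,('s',lo))
rect(V,235,275,212,290,.1,.21,'post')
rect(V,245,260,200,212,.2,.3,'ball')
```

```text
cam [array([0.282, 0.045, 1.433]), array([0.291, 0.995, 0.677])]
('t', 0.111) 326 [0.4576 0.1265 0.1188] [0.4413 0.1276] [0.0591 0.0772] 88.6
('t', 0.05) 120 [0.4736 0.1249 0.0593] [0.4714 0.1269] [0.0592 0.0448] 88.96
('t', 0.13) 87 [0.3928 0.1273 0.1386] [0.3948 0.1278] [0.0211 0.0233] 0.01
('t', 0.08) 136 [0.4424 0.1268 0.0924] [0.4394 0.1275] [0.0328 0.0576] 0.31
ledge 3463 [0.6122 0.0278 0.2733] [0.6248 0.0227] [0.0677 0.4395] 1.2
[0.2676747  0.27346587 0.27807691]
footL 511 [0.6771 0.247  0.0124] [0.6795 0.2598] [0.2119 0.0775] 0.36
footR 720 [ 0.6556 -0.1752  0.0113] [ 0.6656 -0.1844] [0.1027 0.2138] 87.91
ballL 115 [0.6419 0.2215 0.271 ] [0.6426 0.2215] [0.0285 0.0248] 87.2
ballR 121 [ 0.6478 -0.1742  0.2704] [ 0.6424 -0.1745] [0.0256 0.0357] 69.95
349 275 [ 0.4689 -0.0163  0.0219]
427 274 [ 0.4682 -0.2156  0.0014]
192 283 [0.4506 0.3573 0.1045]
180 232 [ 5.972e-01  4.151e-01 -1.000e-04]
('s', 0.111) 255 [0.4468 0.1339 0.1183] [0.3992 0.1763] [0.0768 0.2255] 49.78
('s', 0.05) 311 [0.4718 0.1361 0.058 ] [0.4723 0.1284] [0.0641 0.0465] 88.74
('s', 0.13) 65 [0.3919 0.1321 0.1371] [0.3929 0.1301] [0.0241 0.0187] 88.81
('s', 0.08) 158 [0.4407 0.1332 0.0915] [0.448  0.1329] [0.0508 0.0611] 44.87
post 603 [0.6419 0.217  0.162 ] [0.6473 0.1782] [0.0238 0.1156] 4.59
ball 117 [0.6395 0.2312 0.2691] [0.6391 0.234 ] [0.0235 0.0288] 21.98
```

```bash
cat >> h.py <<'E'
def rpy(a): return R.from_euler('xyz',a)
def plan(p,rot=None,obs=None):
    "prints turn (10deg units, current tool frame) and then shift (30mm units) in the tool frame after turning"
    o=obs or ctrl.get_obs();c=rpy(o['eef_rot']);g=c if rot is None else rot
    r=(c.inv()*g).as_rotvec(degrees=True)/10
    d=g.inv().apply(np.array(p)-o['ee_pos'])/.03
    print('now',o['ee_pos'].round(4),'turn',r.round(3),'shift',d.round(3),'F',np.round(o['force'],1),'w',round(float(o['grip_width']),4))
def toolrot(yaw,tilt=35): # tilt back towards -x of the frame
    return R.from_euler('z',yaw)*R.from_euler('y',-tilt,degrees=True)*R.from_euler('x',180,degrees=True)
E
python3 - <<'E'
from h import *
t=load('top');s=load('side');W=cloud(t);V=cloud(s)
def sel(W,a,b,c,d,lo,hi):
    m=np.zeros(W.shape[:2],bool);m[c:d,a:b]=1;m&=(W[...,2]>lo)&(W[...,2]<hi);return W[m].astype(np.float32)
def rc(Q,n):
    r=cv2.minAreaRect(np.ascontiguousarray(Q[:,:2]));print(n,len(Q),np.median(Q,0).round(4),np.round(r[0],4),np.round(r[1],4),round(r[2],2))
Q=sel(W,265,318,255,282,.115,.124);rc(Q,'straptop')
# yaw by strap edges per column
u=np.arange(278,303);E=[]
for c in u:
    q=W[262:284,c];q=q[(q[:,2]>.115)&(q[:,2]<.124)]
    if len(q)>3:E.append([q[:,1].mean(),q[:,0].mean(),np.ptp(q[:,0])])
E=np.array(E);print('yaw carrier',-np.polyfit(E[:,0],E[:,1],1)[0],np.median(E[:,1]),E[:,2].mean())
Q=sel(V,325,395,245,262,.115,.124);rc(Q,'straptop side')
q=sel(W,265,318,282,315,.1,.16);k=np.polyfit(q[:,1],q[:,0],0);rc(q,'grip')
# ledge
L=[]
for c in range(235,432):
    q=W[165:220,c];q=q[(q[:,2]>.262)&(q[:,2]<.279)]
    if len(q)>3:L.append([q[:,1].mean(),q[:,0].min(),q[:,2].mean(),q[:,0].max()])
L=np.array(L);f=np.polyfit(L[:,0],L[:,1],1);print('ledge near edge x=',f,'z',L[:,2].mean(),'yends',L[:,0].min(),L[:,0].max())
f2=np.polyfit(L[:,0],np.minimum(L[:,3],9),1);print('far',f2, np.median(L[:,3]-L[:,1]))
# post face +y from side camera; foot rects
q=sel(V,235,275,212,290,.05,.18);print('post side cam',np.percentile(q,[2,50,98],axis=0).round(4).tolist())
q=V[225:300,240:300];m=(q[...,2]>.14)&(q[...,2]<.2);
for z in (.06,.1,.14,.18,.22):
    w=V[200:310,235:280].reshape(-1,3);w=w[(abs(w[:,2]-z)<.006)&(w[:,0]>.55)&(w[:,1]>.15)];print(z,len(w),w.min(0).round(4),w.max(0).round(4))
o=ctrl.get_obs();plan([.345,.127,.22],toolrot(0))
E
```

```text
straptop 225 [0.4668 0.1277 0.119 ] [0.4673 0.1268] [0.0588 0.0246] 88.6
yaw carrier 0.0009681214400180105 0.46713254751125033 0.02152357324037224
straptop side 172 [0.4657 0.1283 0.118 ] [0.4438 0.1191] [0.0871 0.0614] 13.76
grip 173 [0.4033 0.1268 0.1302] [0.4046 0.1272] [0.0235 0.0406] 88.39
ledge near edge x= [-0.01542895  0.5932627 ] z 0.2730502262736476 yends -0.18700716777486695 0.22982841966831258
far [-0.0111207   0.62913887] 0.04144170574332584
post side cam [[0.631, 0.217, 0.0621], [0.6405, 0.2295, 0.1206], [0.6542, 0.2332, 0.177]]
0.06 49 [0.6304 0.2168 0.0546] [0.6543 0.2332 0.0658]
0.1 54 [0.6308 0.2165 0.0943] [0.6534 0.2338 0.1055]
0.14 55 [0.632  0.2161 0.1344] [0.6542 0.233  0.1458]
0.18 58 [0.6327 0.2166 0.174 ] [0.6534 0.2324 0.186 ]
0.22 61 [0.6325 0.2178 0.214 ] [0.6547 0.2323 0.2259]
now [ 0.2435 -0.4929  0.205 ] turn [-0.808  3.439  2.544] shift [  3.059 -20.664   1.531] F [0.4 0.2 0.4] w 0.0938
```

```bash
python3 -m inch '0 0 0 0 0 0 0.86;0 0 0 0 0 0 0.86;0 0 0 0 0 0 0.86;0 0 0 0 0 0.9 0;0 0 0 0 0 0.9 0;0 0 0 0 0 0.9 0;0 0 0 0 0 0.8 0;0 0 0 0 0 0 0'
python3 -c "
from h import *
plan([.33,.1275,.222],toolrot(.01));print(ctrl.get_obs()['qpos'])"
```

```text
time_s: 1.1
ee_pos: [0.2422, -0.493, 0.2043]
eef_rot: [-3.139, -0.61, 0.004]
force: [-0.1, 0.3, 0.9]
grip_width: 0.0471
grip_force: 0.0
now [ 0.2422 -0.493   0.2043] turn [ 0.002  0.004 -0.027] shift [  2.904 -20.655   1.314] F [-0.1  0.3  0.9] w 0.0471
[-1.46927966  0.24255343  1.7154578   0.6575027   1.20444115 -0.15337719]
```

```bash
python3 -m inch '0 0.3 -1 0 0 0 0;0 0.3 -1 0 0 0 0;0 0.3 -1 0 0 0 0;0 0.3 -1 0 0 0 0;0 0.3 -1 0 0 0 0;0 0.3 -1 0 0 0 0;0 0.3 -1 0 0 0 0;0 0.3 -1 0 0 0 0;0 0.3 -1 0 0 0 0;0 0.2 -1 0 0 0 0'
python3 -m inch '0 0 -1 0 0 0 0;0 0 -1 0 0 0 0;0 0 -1 0 0 0 0;0 0 -1 0 0 0 0;0 0 -1 0 0 0 0;0 0 -1 0 0 0 0;0 0 -1 0 0 0 0;0 0 -1 0 0 0 0;0 0 -1 0 0 0 0;0 0 -1 0 0 0 0'
python3 -m inch '0 0 -0.6 0 0 0 0;0 0 0 0 0 0 0;0 0 0 0 0 0 0'
python3 -c "
from h import *
plan([.4158,.1275,.0996],toolrot(.01));print(ctrl.get_obs()['qpos'])"
```

```text
time_s: 2.35
ee_pos: [0.3124, -0.1916, 0.256]
eef_rot: [3.139, -0.609, 0.01]
force: [0.6, -1.4, -0.2]
grip_width: 0.0474
grip_force: 0.0
time_s: 3.6
ee_pos: [0.31, 0.109, 0.257]
eef_rot: [3.141, -0.616, 0.009]
force: [0.1, -0.8, -0.5]
grip_width: 0.0466
grip_force: 0.0
time_s: 3.98
ee_pos: [0.3097, 0.1252, 0.2558]
eef_rot: [3.141, -0.612, 0.009]
force: [0.4, 0.2, 0.0]
grip_width: 0.047
grip_force: 0.0
now [0.3097 0.1252 0.2558] turn [ 0.005 -0.007 -0.006] shift [-0.09  -0.042  6.294] F [0.4 0.2 0. ] w 0.047
[ 0.49061225 -0.61854523  2.29866457 -0.3380842   0.93313579  2.18151804]
```

```bash
python3 -m inch '0 -0.09 -0.05 1 0 0 0;0 0 0 1 0 0 0;0 0 0 1 0 0 0;0 0 0 1 0 0 0;0 0 0 0.8 0 0 0;0 0 0 0 0 0 0'
python3 - <<'E'
from h import *
plan([.4158,.1275,.0996],toolrot(.01))
c=snap('top');s=snap('side')
a=cv2.resize(c['img'][240:340,240:340],(400,400),interpolation=cv2.INTER_CUBIC)
b=cv2.resize(s['img'][220:320,310:410],(400,400),interpolation=cv2.INTER_CUBIC)
cv2.imwrite('pics/pg.png',np.hstack([a,b]))
E
```

```text
time_s: 4.72
ee_pos: [0.39, 0.1263, 0.135]
eef_rot: [3.14, -0.609, 0.007]
force: [0.7, -1.1, 0.5]
grip_width: 0.047
grip_force: 0.0
now [0.39   0.1263 0.135 ] turn [ 0.019  0.012 -0.015] shift [ 0.026 -0.033  1.461] F [ 0.7 -1.1  0.5] w 0.047
```

View pics/pg.png

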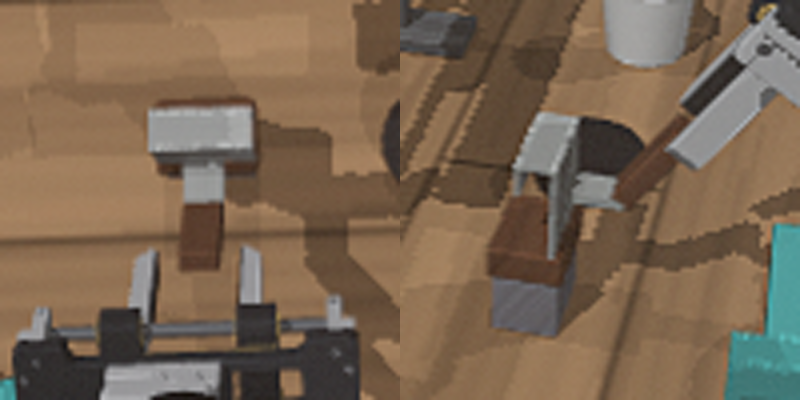

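The fingers straddle the grip symmetrically: in the left half, the tips are at (145,260) and (248,260) with the grip at (202,240). Next I advance and close.

```bash
python3 -m inch '0 0 -0.03 0.75 0 0 0;0 0.02 0 0.7 0 0 0;0 0 0 0 0 0 0;-1 0 0 0 0 0 0;-1 0 0 0 0 0 0;-1 0 0 0 0 0 0;-1 0 0 0 0 0 0;-1 0 0 0 0 0 0' 58
python3 -c "
from h import *
plan([.4158,.1275,.0996],toolrot(.01))"
```

```text
time_s: 5.82
ee_pos: [0.4156, 0.1289, 0.1014]
eef_rot: [3.142, -0.612, 0.009]
force: [-6.8, -1.0, 11.3]
grip_width: 0.0239
grip_force: 57.9
now [0.4156 0.1289 0.1014] turn [ 0.004 -0.008 -0.006] shift [-0.03   0.045  0.052] F [-6.8 -1.  11.3] w 0.0239
```

```bash
python3 -m inch '-1 0.2 0 -0.28 0 0 0;-1 0.4 0 -0.57 0 0 0;-1 0.5 0 -0.72 0 0 0;-1 0.5 0 -0.72 0 0 0;-1 0.5 0 -0.71 0 0 0;-1 0 0 0 0 0 0;-1 0 0 0 0 0 0'
python3 - <<'E'
from h import *
plan([.4158,.1275,.0996],toolrot(.01))
s=snap('side');V=cloud(s);W=cloud(snap('top'))
cv2.imwrite('pics/lift.png',cv2.resize(s['img'][140:340,220:440],None,fx=2.7,fy=2.7,interpolation=cv2.INTER_CUBIC))
for c,n in ((W,'top'),(V,'side')):
    q=c.reshape(-1,3);q=q[(abs(q[:,0]-.467)<.03)&(abs(q[:,1]-.1275)<.05)&(q[:,2]>.21)&(q[:,2]<.25)]
    if len(q)>9:
        h=q[q[:,2]>np.percentile(q[:,2],40)]
        print(n,len(q),np.median(q,0),q.min(0),q.max(0)); A=np.c_[q[:,:2]-[.467,.1275],np.ones(len(q))];print(np.linalg.lstsq(A,q[:,2],rcond=None)[0])
E
```

```text
time_s: 6.7
ee_pos: [0.4148, 0.1286, 0.2091]
eef_rot: [3.141, -0.609, 0.009]
force: [-0.3, 0.4, -2.9]
grip_width: 0.0239
grip_force: 57.9
now [0.4148 0.1286 0.2091] turn [ 0.007  0.009 -0.006] shift [-2.067  0.037  3.009] F [-0.3  0.4 -2.9] w 0.0239
top 329 [0.46533776 0.12951087 0.22559683] [0.45372292 0.09939736 0.21031531] [0.47911243 0.15988144 0.23330063]
[0.12310672 0.00061384 0.22526593]
side 207 [0.46470669 0.1362026  0.2251315 ] [0.45417289 0.09790853 0.2101631 ] [0.4794345  0.16072251 0.22755501]
[ 0.08459165 -0.05576031  0.22387221]
```

View pics/lift.png

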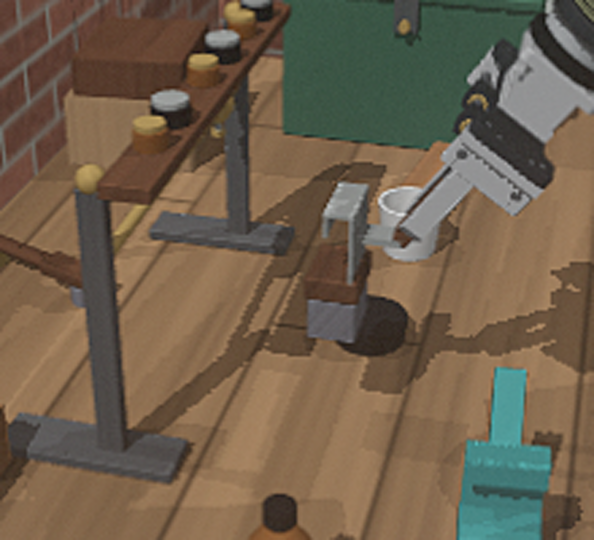

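```bash
python3 -m inch '-1 0.5 0 0.35 0 0 0;-1 0.75 0 0.525 0 0 0;-1 0.75 0 0.525 0 0 0;-1 0.75 0 0.525 0 0 0;-1 0.75 0 0.525 0 0 0;-1 0.75 0 0.525 0 0 0;-1 0.6 0 0.425 0 0 0;-1 0 0 0 0 0 0;-1 0 0 0 0 0 0'
python3 - <<'E'
from h import *
plan([.4158+.177,.1285,.2091],toolrot(.01))
s=snap('side');t=snap('top');V=cloud(s);W=cloud(t)
a=cv2.resize(s['img'][190:290,230:330],(400,400),interpolation=cv2.INTER_CUBIC)
b=cv2.resize(t['img'][160:260,240:340],(400,400),interpolation=cv2.INTER_CUBIC)
cv2.imwrite('pics/over.png',np.hstack([a,b]))
q=V.reshape(-1,3);q=q[(q[:,0]>.62)&(q[:,0]<.68)&(q[:,1]>.09)&(q[:,1]<.17)&(q[:,2]>.2)&(q[:,2]<.245)]
for z in np.arange(.2,.245,.005):
    w=q[abs(q[:,2]-z)<.0025]
    if len(w):print(z.round(3),len(w),w.min(0).round(4),w.max(0).round(4))
E
```

```text
time_s: 7.92
ee_pos: [0.5922, 0.1302, 0.2093]
eef_rot: [3.141, -0.609, 0.009]
force: [-0.2, -0.4, -2.5]
grip_width: 0.024
grip_force: 57.9
now [0.5922 0.1302 0.2093] turn [ 0.006  0.009 -0.006] shift [0.011 0.058 0.018] F [-0.2 -0.4 -2.5] w 0.024
0.2 15 [0.6205 0.1    0.2001] [0.6334 0.1558 0.2022]
0.205 16 [0.631  0.1256 0.2032] [0.6563 0.1628 0.2074]
0.21 11 [0.6317 0.1521 0.2076] [0.6566 0.16   0.2119]
0.215 2 [0.6525 0.1601 0.2135] [0.6556 0.1622 0.2145]
```

View pics/over.png

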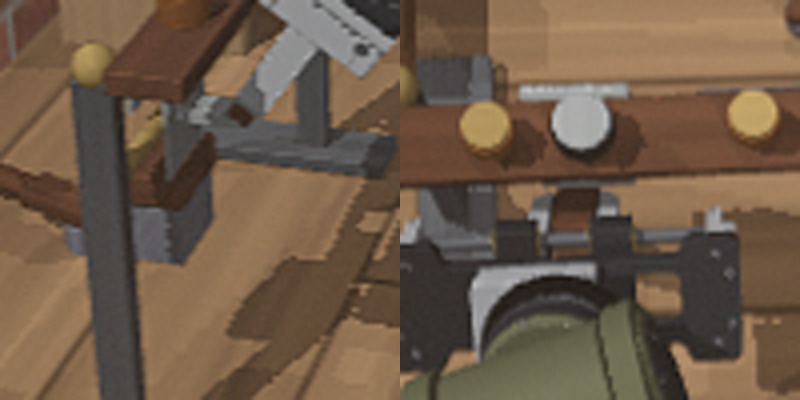

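```bash
python3 - <<'E'
from h import *
s=load('side');V=cloud(s)
hsv=cv2.cvtColor(s['img'],cv2.COLOR_BGR2HSV)
for v in range(218,234):
    r=[(u,V[v,u].round(4).tolist(),hsv[v,u].tolist()) for u in range(259,275) if V[v,u,1]>.02 and V[v,u,1]<.21 and .17<V[v,u,2]<.2 and .63<V[v,u,0]<.66 and hsv[v,u,1]>90]
    for x in r[::2]:print(v,*x)
E
python3 -m inch '-1 -0.17 0 0.25 0 0 0;-1 -0.17 0 0.25 0 0 0;-1 0 0 0 0 0 0'
```

```text
218 268 [0.6492, 0.1369, 0.1936] [16, 122, 100]
219 267 [0.6483, 0.1453, 0.1954] [15, 107, 86]
219 269 [0.6454, 0.1406, 0.1934] [19, 133, 152]
220 266 [0.6495, 0.1487, 0.1944] [17, 115, 142]
220 268 [0.6448, 0.1484, 0.1949] [20, 127, 147]
221 265 [0.6516, 0.1499, 0.1922] [15, 113, 140]
221 267 [0.6461, 0.1513, 0.1937] [19, 125, 145]
221 269 [0.6419, 0.1497, 0.1934] [19, 134, 122]
222 265 [0.6483, 0.1579, 0.1943] [18, 119, 143]
222 267 [0.6439, 0.157, 0.1944] [20, 124, 138]
222 269 [0.6414, 0.1514, 0.1918] [19, 144, 103]
223 264 [0.648, 0.1646, 0.1952] [19, 121, 152]
223 266 [0.6446, 0.1615, 0.1941] [20, 123, 154]
223 268 [0.6418, 0.1566, 0.1919] [19, 124, 113]
223 270 [0.6414, 0.146, 0.1865] [17, 96, 77]
224 263 [0.65, 0.1659, 0.1931] [17, 118, 149]
224 265 [0.6441, 0.1687, 0.1954] [20, 122, 157]
224 267 [0.6409, 0.1648, 0.1938] [19, 125, 126]
224 269 [0.6405, 0.1543, 0.1884] [17, 123, 79]
225 262 [0.6499, 0.1721, 0.1938] [16, 117, 139]
225 264 [0.6451, 0.1723, 0.1946] [20, 125, 161]
225 266 [0.6425, 0.1672, 0.1923] [20, 134, 116]
225 268 [0.6416, 0.1578, 0.1875] [19, 117, 83]
226 26
[... 277 characters left out ...]

227 267 [0.6394, 0.1695, 0.1889] [19, 111, 78]
228 262 [0.6438, 0.1874, 0.1953] [18, 116, 88]
228 264 [0.6408, 0.1834, 0.1936] [18, 126, 89]
228 266 [0.6401, 0.1738, 0.1886] [18, 124, 80]
229 262 [0.6433, 0.189, 0.1937] [19, 113, 88]
229 264 [0.6411, 0.183, 0.1908] [18, 122, 88]
230 262 [0.6419, 0.1926, 0.1934] [19, 119, 86]
230 264 [0.6394, 0.1874, 0.1909] [20, 129, 81]
231 262 [0.6408, 0.1956, 0.1926] [19, 111, 76]
231 264 [0.6405, 0.1854, 0.1872] [17, 127, 76]
232 262 [0.6393, 0.1992, 0.1923] [19, 122, 71]
233 262 [0.6398, 0.1986, 0.1894] [18, 104, 71]
time_s: 8.4
ee_pos: [0.5928, 0.1302, 0.191]
eef_rot: [3.141, -0.609, 0.009]
force: [-0.1, -0.4, -1.6]
grip_width: 0.0239
grip_force: 57.9
```

```bash
python3 -m inch '-1 -0.05 0 0.13 0 0 0;-1 -0.06 0 0.08 0 0 0;-1 0 0 0 0 0 0'; python3 -m inch '-1 -0.03 0 0.04 0 0 0;-1 0 0 0 0 0 0'; python3 -m inch '-1 -0.02 0 0.03 0 0 0;-1 0 0 0 0 0 0'
```

```text
time_s: 8.78
ee_pos: [0.5941, 0.1303, 0.1848]
eef_rot: [3.141, -0.61, 0.009]
force: [-0.4, -0.2, -2.1]
grip_width: 0.0235
grip_force: 57.9
time_s: 9.02
ee_pos: [0.5941, 0.1303, 0.1836]
eef_rot: [3.142, -0.611, 0.009]
force: [-0.1, -0.1, -2.1]
grip_width: 0.0234
grip_force: 57.9
time_s: 9.28
ee_pos: [0.5942, 0.1303, 0.1825]
eef_rot: [3.142, -0.611, 0.008]
force: [0.3, 0.2, -1.7]
grip_width: 0.024
grip_force: 57.9
```

```bash
python3 -m inch '-1 -0.02 0 0.03 0 0 0;-1 0 0 0 0 0 0'; python3 -m inch '-1 -0.02 0 0.03 0 0 0;-1 0 0 0 0 0 0';python3 -c "
from h import *
o=ctrl.get_obs();print(o['moment'],o['force'])"
```

```text
time_s: 9.52
ee_pos: [0.5943, 0.1303, 0.1816]
eef_rot: [-3.141, -0.611, 0.008]
force: [-0.1, -0.6, -1.2]
grip_width: 0.0236
grip_force: 57.9
time_s: 9.78
ee_pos: [0.5947, 0.1304, 0.1812]
eef_rot: [-3.141, -0.613, 0.008]
force: [-3.0, -0.5, 4.9]
grip_width: 0.0235
grip_force: 57.9
[-0.12585407 -0.0255431  -0.10806812] [-2.97267877 -0.47662774  4.93591702]
```

```bash
python3 -m inch '-1 0.01 0 -0.014 0 0 0;-1 0 0 0 0 0 0'
python3 - <<'E'
from h import *
s=snap('side');V=cloud(s);hsv=cv2.cvtColor(s['img'],cv2.COLOR_BGR2HSV)
m=(abs(V[...,0]-.6465)<.03)&(V[...,2]>.168)&(V[...,2]<.212)&(V[...,1]<.09)&(V[...,1]>-.165)
v,u=np.where(m)
o=np.argsort(-V[v,u,1])
for i in o[::max(1,len(o)//45)]:print(u[i],v[i],V[v[i],u[i]].round(4),hsv[v[i],u[i]])
print(len(o),[proj(s,[.6465,y,.19]).round(0).tolist() for y in (.06,0,-.06,-.12,-.17)])
E
```

```text
time_s: 10.02
ee_pos: [0.5946, 0.1303, 0.1813]
eef_rot: [-3.141, -0.612, 0.008]
force: [1.3, -0.5, 2.8]
grip_width: 0.0238
grip_force: 57.9
280 209 [0.6413 0.0784 0.1893] [ 16 124  80]
281 208 [0.6424 0.0685 0.1871] [ 17 126  85]
282 206 [0.6423 0.0614 0.189 ] [ 17 121  57]
283 205 [0.6426 0.0532 0.1878] [ 17 118  80]
284 204 [0.6425 0.0463 0.1873] [ 16 115  93]
285 202 [0.6425 0.0385 0.1891] [ 17 117  61]
286 201 [0.6416 0.0335 0.1896] [ 16 115  73]
287 200 [0.6425 0.0236 0.1877] [ 16 114  98]
288 198 [0.6427 0.015  0.1892] [ 16 121  59]
289 197 [0.6432 0.006  0.1879] [ 16 118  78]
290 196 [ 0.6431 -0.0017  0.1872] [ 19 116  79]
291 194 [ 0.6425 -0.0082  0.19  ] [ 15 110  72]
292 193 [ 0.6422 -0.0152  0.1897] [ 16 111  69]
294 190 [ 0.6432 -0.0348  0.1894] [ 16 113  86]
295 189 [ 0.644  -0.0454  0.1876] [ 13 112  73]
297 186 [ 0.6434 -0.0609  0.1896] [ 16 111  71]
298 185 [ 0.6445 -0.0727  0.1874] [ 14 105  68]
300 182 [ 0.6442 -0.0898  0.189 ] [ 15 108  73]
303 181 [ 0.6372 -0.0947  0.1907] [ 19 114  94]
302 184 [ 0.6407 -0.096   0.181 ] [ 20 133  94]
304 182 [ 0.6352 -0.0971  0.18
[... 1216 characters left out ...]
00 186 [ 0.6503 -0.1075  0.1691] [120   3  75]
304 177 [ 0.6383 -0.1076  0.197 ] [ 17 117  98]
299 186 [ 0.6534 -0.1081  0.1685] [13 69 67]
305 180 [ 0.6359 -0.1086  0.1881] [ 20 132  95]
305 179 [ 0.6369 -0.112   0.1895] [ 20 126 101]
305 178 [ 0.6369 -0.1121  0.1924] [ 19 127 108]
301 185 [ 0.6491 -0.1129  0.17  ] [ 21 101  86]
305 176 [ 0.6373 -0.1137  0.1976] [ 19 129 109]
305 177 [ 0.6373 -0.1138  0.1946] [ 18 125 118]
305 175 [ 0.6456 -0.1404  0.1891] [ 14 107  67]
306 174 [ 0.6455 -0.1498  0.1884] [ 15 118  69]
307 173 [ 0.6463 -0.162   0.1865] [16 98 70]
306 178 [ 0.6502 -0.1644  0.1699] [ 19 119  90]
59 [[281.0, 205.0], [288.0, 195.0], [296.0, 186.0], [303.0, 177.0], [308.0, 171.0]]
```

```bash
python3 -m inch '-1 0.002 0.25 0.001 0 0 0;-1 0.004 0.5 0.002 0 0 0;-1 0.004 0.5 0.002 0 0 0;-1 0.004 0.5 0.002 0 0 0;-1 0 0.25 0 0 0 0;-1 0 0 0 0 0 0'
```

```text
time_s: 10.82
ee_pos: [0.5954, 0.0696, 0.1812]
eef_rot: [3.141, -0.611, 0.008]
force: [-0.3, -2.9, 4.7]
grip_width: 0.0237
grip_force: 58.0
```

```bash
python3 -m inch '-1 0.004 0.25 0.002 0 0 0;-1 0.008 0.5 0.003 0 0 0;-1 0.008 0.5 0.003 0 0 0;-1 0.008 0.5 0.003 0 0 0;-1 0.008 0.5 0.003 0 0 0;-1 0.008 0.5 0.003 0 0 0;-1 0 0.5 0 0 0 0;-1 0 0.25 0 0 0 0;-1 0 0 0 0 0 0;-1 0 0 0 0 0 0'
python3 - <<'E'
from h import *
o=ctrl.get_obs();print(o['force'],o['moment'])
s=snap('side');t=snap('top');V=cloud(s);W=cloud(t)
for c,n in ((V,'s'),(W,'t')):
    q=c.reshape(-1,3);q=q[(q[:,0]>.60)&(q[:,0]<.68)&(q[:,1]>-.13)&(q[:,1]<.03)&(q[:,2]>.08)&(q[:,2]<.21)]
    for lo in (.09,.105,.12,.135,.15,.165,.18,.195):
        w=q[(q[:,2]>lo)&(q[:,2]<lo+.015)]
        if len(w)>4:print(n,lo,len(w),w.min(0).round(4),w.max(0).round(4))
E
```

```text
time_s: 12.08
ee_pos: [0.5975, -0.0349, 0.1813]
eef_rot: [3.141, -0.611, 0.008]
force: [0.2, -4.2, 3.8]
grip_width: 0.0243
grip_force: 58.0
[ 0.21990816 -4.18823106  3.84711943] [-0.69742042 -0.3504594  -0.61856599]
s 0.09 105 [ 0.6332 -0.0592  0.09  ] [ 0.6744 -0.002   0.1047]
s 0.105 87 [ 0.6331 -0.056   0.1052] [ 6.747e-01 -4.000e-04  1.198e-01]
s 0.12 112 [ 0.6302 -0.0555  0.1201] [6.779e-01 5.000e-04 1.349e-01]
s 0.135 175 [ 0.6314 -0.064   0.135 ] [ 0.676  -0.0007  0.1497]
s 0.15 40 [ 0.6362 -0.1145  0.1506] [ 0.6497 -0.0025  0.1646]
s 0.165 118 [ 0.6014 -0.1106  0.165 ] [ 0.6503 -0.0044  0.1798]
s 0.18 74 [ 0.6018 -0.1155  0.1802] [0.6469 0.0239 0.1944]
s 0.195 13 [ 0.6347 -0.1131  0.1953] [ 0.6388 -0.0156  0.1985]
t 0.09 18 [ 0.6329 -0.0588  0.0902] [ 0.6378 -0.0055  0.1042]
t 0.105 8 [ 0.6328 -0.0607  0.1059] [ 0.6346 -0.0097  0.1107]
t 0.165 44 [ 0.6041 -0.0459  0.1663] [ 0.6192 -0.0224  0.1799]
t 0.18 19 [ 0.6005 -0.0512  0.1804] [ 0.6057 -0.0174  0.1905]
```

```bash
python3 -m inch '-1 0.004 0.25 0.002 0 0 0;-1 0.004 0.3 0.002 0 0 0;-1 0 0.15 0 0 0 0;-1 0 0 0 0 0 0;-1 0 0 0 0 0 0'; python3 -m inch '-1 0 0.06 0 0 0 0;-1 0 0 0 0 0 0'; python3 -m inch '-1 0 0.06 0 0 0 0;-1 0 0 0 0 0 0'
```

```text
time_s: 12.8
ee_pos: [0.5979, -0.0561, 0.1813]
eef_rot: [3.141, -0.611, 0.008]
force: [0.4, -2.9, 3.2]
grip_width: 0.0237
grip_force: 58.0
time_s: 13.05
ee_pos: [0.5979, -0.0573, 0.1813]
eef_rot: [-3.141, -0.611, 0.009]
force: [0.0, 2.2, 3.8]
grip_width: 0.0237
grip_force: 58.0
time_s: 13.3
ee_pos: [0.5979, -0.0592, 0.1813]
eef_rot: [-3.141, -0.611, 0.009]
force: [0.1, 3.9, 3.7]
grip_width: 0.0238
grip_force: 58.0
```

```bash
python3 -m inch '-1 0.01 0 -0.014 0 0 0;-1 0 0 0 0 0 0'; for i in 1 2; do :; done; python3 -m inch '-1 0 0.04 0 0 0 0;-1 0 0 0 0 0 0'; python3 -m inch '-1 0 0.04 0 0 0 0;-1 0 0 0 0 0 0'; python3 -m inch '-1 0 0.04 0 0 0 0;-1 0 0 0 0 0 0'
```

```text
time_s: 13.55
ee_pos: [0.5977, -0.0594, 0.1815]
eef_rot: [-3.142, -0.61, 0.008]
force: [0.0, 1.4, 1.2]
grip_width: 0.0236
grip_force: 58.0
time_s: 13.8
ee_pos: [0.5978, -0.0606, 0.1815]
eef_rot: [-3.141, -0.61, 0.008]
force: [-0.2, 1.2, 0.5]
grip_width: 0.0238
grip_force: 58.0
time_s: 14.05
ee_pos: [0.5978, -0.0618, 0.1816]
eef_rot: [-3.141, -0.61, 0.008]
force: [0.5, 0.4, -1.8]
grip_width: 0.0238
grip_force: 58.0
time_s: 14.3
ee_pos: [0.5979, -0.063, 0.1816]
eef_rot: [-3.142, -0.61, 0.008]
force: [0.8, -1.1, -2.0]
grip_width: 0.0237
grip_force: 58.0
```

```bash
python3 -m inch '-1 0 0.04 0 0 0 0;-1 0 0 0 0 0 0'; python3 -m inch '-1 0 0.04 0 0 0 0;-1 0 0 0 0 0 0'; python3 -m inch '-1 0 0.04 0 0 0 0;-1 0 0 0 0 0 0'
```

```text
time_s: 14.55
ee_pos: [0.598, -0.0642, 0.1818]
eef_rot: [-3.142, -0.611, 0.008]
force: [0.5, 0.1, -1.5]
grip_width: 0.0239
grip_force: 58.0
time_s: 14.8
ee_pos: [0.598, -0.0654, 0.1818]
eef_rot: [-3.142, -0.611, 0.008]
force: [1.2, -1.0, -1.6]
grip_width: 0.0239
grip_force: 58.0
time_s: 15.05
ee_pos: [0.598, -0.0666, 0.1818]
eef_rot: [-3.142, -0.611, 0.008]
force: [0.2, -0.9, -2.2]
grip_width: 0.0236
grip_force: 58.0
```

```bash
python3 -m inch '-1 0 0.04 0 0 0 0;-1 0 0 0 0 0 0'; python3 -m inch '-1 0 0.04 0 0 0 0;-1 0 0 0 0 0 0'
```

```text
time_s: 15.3
ee_pos: [0.598, -0.0678, 0.1819]
eef_rot: [3.142, -0.611, 0.008]
force: [-0.9, -0.6, -2.0]
grip_width: 0.0232
grip_force: 58.0
time_s: 15.55
ee_pos: [0.598, -0.069, 0.1819]
eef_rot: [-3.142, -0.611, 0.008]
force: [-0.2, -0.2, -2.6]
grip_width: 0.0236
grip_force: 58.0
```

Run:
```python
from h import *
s=snap('side');V=cloud(s)
m=(V[...,0]>.60)&(V[...,0]<.66)&(V[...,2]>.17)&(V[...,2]<.21)&(V[...,1]<-.085)&(V[...,1]>-.13)
print(m.sum(),np.percentile(V[m][:,1],[5,25,50,75,95]).round(4))
q=V.reshape(-1,3);q=q[(q[:,0]>.62)&(q[:,0]<.69)&(q[:,1]>-.15)&(q[:,1]<.03)&(q[:,2]>.12)&(q[:,2]<.15)];print(np.percentile(q[:,1],[1,5,50,95,99]).round(4))
```

```text
32 [-0.1152 -0.1021 -0.0978 -0.0909 -0.0861]
[-0.0949 -0.0907 -0.0479 -0.0357 -0.0343]
```

```bash
python3 -m inch '-1 0 0.04 0 0 0 0;-1 0 0 0 0 0 0'; python3 -m inch '-1 0 0.04 0 0 0 0;-1 0 0 0 0 0 0'
```

```text
time_s: 15.85
ee_pos: [0.5981, -0.0702, 0.1819]
eef_rot: [3.142, -0.611, 0.008]
force: [0.4, 0.2, -2.3]
grip_width: 0.0235
grip_force: 58.0
time_s: 16.1
ee_pos: [0.598, -0.071, 0.1818]
eef_rot: [-3.141, -0.611, 0.009]
force: [-1.2, 3.5, -1.8]
grip_width: 0.0236
grip_force: 58.0
```

```bash
python3 -m inch '-1 0 0.015 0 0 0 0;-1 0 0 0 0 0 0;-1 0 0 0 0 0 0;-1 0 0 0 0 0 0'
```

```text
time_s: 16.6
ee_pos: [0.5979, -0.0712, 0.1818]
eef_rot: [-3.141, -0.61, 0.009]
force: [-1.5, 5.7, -1.6]
grip_width: 0.0238
grip_force: 58.0
```

```bash
python3 -m inch '-1 -0.012 0 0.017 0 0 0;-1 0 0 0 0 0 0;-1 -0.006 0 0.009 0 0 0;-1 0 0 0 0 0 0'
```

```text
time_s: 17.1
ee_pos: [0.5982, -0.0713, 0.1814]
eef_rot: [-3.142, -0.612, 0.009]
force: [-4.0, 6.4, 2.2]
grip_width: 0.0236
grip_force: 58.0
```

```bash
python3 -m inch '-0.4 0 0 0 0 0 0;-0.2 0 0 0 0 0 0;-0.1 0 0 0 0 0 0;-0.1 0 0 0 0 0 0;-0.1 0 0 0 0 0 0;-0.1 0 0 0 0 0 0'
python3 - <<'E'
from h import *
s=snap('side');V=cloud(s)
q=V.reshape(-1,3);q=q[(q[:,0]>.60)&(q[:,0]<.71)&(q[:,1]>-.15)&(q[:,1]<.03)&(q[:,2]>.08)&(q[:,2]<.15)]
for lo in (.09,.105,.12,.135):
    w=q[(q[:,2]>lo)&(q[:,2]<lo+.015)];print(lo,np.percentile(w[:,:2],[3,97],axis=0).round(4).tolist())
a=cv2.resize(s['img'][150:260,240:350],(560,560),interpolation=cv2.INTER_CUBIC);cv2.imwrite('pics/rel.png',a)
E
```

```text
time_s: 17.85
ee_pos: [0.5981, -0.0717, 0.1809]
eef_rot: [-3.142, -0.611, 0.008]
force: [-0.2, 0.2, -0.4]
grip_width: 0.0423
grip_force: 0.0
0.09 [[0.6343, -0.0909], [0.6715, -0.039]]
0.105 [[0.634, -0.0861], [0.6729, -0.0389]]
0.12 [[0.6314, -0.0929], [0.6739, -0.0367]]
0.135 [[0.6326, -0.0972], [0.6757, -0.0367]]
```

View pics/rel.png

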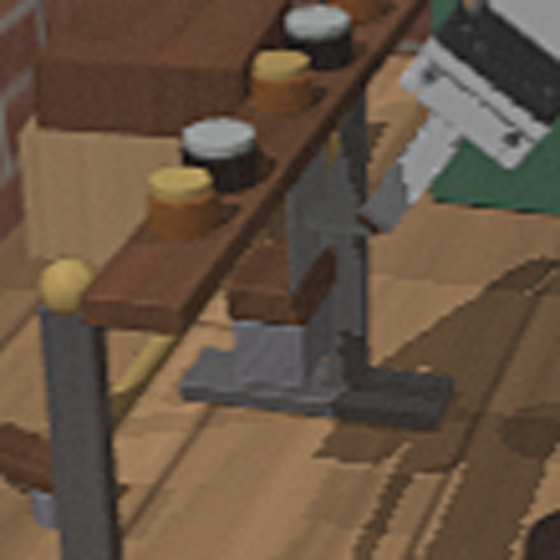

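The carrier hangs upright on the rail: back at about (280,280) in the crop, fingers open around the grip at (375,215). I'll retreat along the tool axis.

```bash
python3 -m inch '-0.1 0 0 -0.3 0 0 0;-0.1 0 0 -0.5 0 0 0;-0.1 0 0 -0.8 0 0 0;-0.1 0 0 -1 0 0 0;-0.1 0 0 -1 0 0 0;-0.1 0 0 0 0 0 0;-0.1 0 0 0 0 0 0;-0.1 0 0 0 0 0 0;-0.1 0 0 0 0 0 0'
python3 - <<'E'
from h import *
for k in range(2):
    s=snap('side');V=cloud(s)
    q=V.reshape(-1,3);q=q[(q[:,0]>.60)&(q[:,0]<.71)&(q[:,1]>-.15)&(q[:,1]<.03)&(q[:,2]>.08)&(q[:,2]<.15)]
    for lo in (.09,.12,.135):
        w=q[(q[:,2]>lo)&(q[:,2]<lo+.015)];print(lo,np.percentile(w[:,:2],[3,97],axis=0).round(4).tolist())
t=snap('top')
a=cv2.resize(s['img'][150:260,240:350],(400,400),interpolation=cv2.INTER_CUBIC)
b=cv2.resize(t['img'][150:310,280:440],(400,400),interpolation=cv2.INTER_CUBIC);cv2.imwrite('pics/end.png',np.hstack([a,b]))
E
```

```text
time_s: 19.02
ee_pos: [0.5362, -0.0722, 0.2686]
eef_rot: [-3.141, -0.61, 0.008]
force: [0.8, 0.5, 0.2]
grip_width: 0.0421
grip_force: 0.0
0.09 [[0.6341, -0.0908], [0.6718, -0.04]]
0.12 [[0.6315, -0.0912], [0.6743, -0.0368]]
0.135 [[0.6322, -0.0961], [0.6751, -0.0377]]
0.09 [[0.6345, -0.0906], [0.6713, -0.0393]]
0.12 [[0.6317, -0.0896], [0.6745, -0.0365]]
0.135 [[0.6325, -0.0962], [0.675, -0.0374]]
```

View pics/end.png

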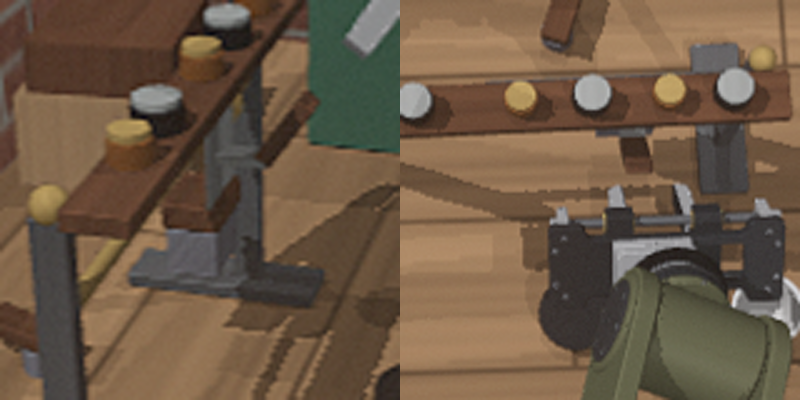

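The carrier hangs still and upright at the collar, with its grip at (285,130) in the left half, and the gripper is clear. I'm handing in.

```bash
python3 -c "
from station import ticket
print(ticket.hand_in())"
```

```text
the job is handed in; nothing more can be done
None
```

The carrier was hooked on at the open section, slid to the stop collar, pressed there at about 6 N, and left hanging upright with the gripper clear; the job was handed in at about 19 s and no verdict came back.

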